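# Tip the standing paperback onto the cork mat and push it home

### The job

A paperback stands on end on the cork mat. Push it near its top so that it topples over towards the wooden strip at the other end of the mat and lands lying flat, wholly on the mat; once it has come to rest, push it along the mat until its top edge lies flush and square against the strip. Only push the book, never lift or carry it, and leave everything else on the shelf where it is.

Things in the scene. Friction and masses are not known exactly. Their poses are not given: they have to be found in the camera images.
- book: Thick paperback with a dull brown cover, 35 thick x 105 wide x 165 mm tall, 0.22 to 0.45 kg, standing on its bottom edge on the mat near the end without the strip. Origin: centre of its bottom end (standing: on the mat). Own axes: x through its 35 mm thickness, pointing at the start towards the strip (within about 9 degrees of the mat's x axis); y along its width; z from its bottom end to its top end.
- book_top (a point): Centre of the book's top end, 165 mm from its bottom end: this end should finish against the strip. Same axes as the book.
- book_mid (a point): Centre of the book's 35 x 105 mm section at half its height, 82.5 mm from its bottom end. Same axes as the book. The standing book falls over once its top end has been pushed about 35 mm out of plumb; lying, it slides along the mat at 1 to 4 N.
- mat: Fixed cork mat lying on the shelf, 320 mm along its x axis, 200 mm along its y axis, 4 mm thick, with a wooden strip fixed across its +x end. Origin: under the mat's centre, at the shelf surface (z = 0); z up. The book's bottom end starts about 110 mm from the origin on the -x side, within about 15 mm of the mat's centre line.
- strip_face (a point): Middle of the strip's face that looks to the book, 20 mm above the shelf, 140 mm from the mat's origin along +x. The strip is 14 mm thick, 200 mm long (across the whole mat), and its top is 26 mm above the shelf. Same axes as the mat. It does not move.
- bottle: Bystander: green glass bottle standing beside the mat, 66 mm across, 210 mm tall. Origin: centre of its underside.
- carton: Bystander: small cardboard carton standing beside the mat, 42 x 62 x 115 mm tall. Origin: centre of its underside.
- coin_bank: Bystander: steel coin bank with a knob lock on the front, 85 x 105 x 80 mm high, beside the mat. Origin: centre of its underside.
- roller: Bystander: wooden massage roller lying beside the mat, 160 mm long, 85 mm wide at its two wheels, 44 mm high. Origin: on the shelf near its middle, x axis along the handle towards the wheels.
- peg_a: Bystander: white plastic clothes peg lying beside the mat's edge, 74 x 20 x 10 mm. Origin: centre of its underside, x along its length.
- peg_b: Bystander: a second clothes peg like the first, on the mat's other side.
- clip: Bystander: chrome spring clip lying beside the mat's edge, about 65 x 30 x 17 mm. Origin: under its middle.

How it is judged:
By the outcome, as a careful person would: the job done as asked, in the order asked, and still so for the second after the job is handed in, with the robot touching nothing.
It also fails if it takes over 43 s, if anything falls off the work surface, if the arm or the gripper's body presses on something with over 40 N, if the wrist force passes 120 N, or if a joint passes its speed limit or range.

### The arm

A 6-joint arm with a two-finger parallel gripper is mounted at the origin on the work surface. World frame = base frame: x ahead of the robot, y to its left, z up, the work surface at z = 0. Lengths are in m, angles in rad, forces in N, time in s.
With the tool pointing down it reaches from about 0.35 to 0.85 m from the base axis. Payload 8.1 kg.
Tool frame: the origin (TCP) lies on the centre line of the jaws, within the pads' length; the fingertips stand 8 mm ahead of it and the grasp point (between the pads) lies 11 mm behind it; z points along the fingers, y is the direction in which the jaws open and shut (so a half turn about z gives the same grasp; the last joint's range is limited). The gripper opens to 85 mm and grips with 20 to 120 N. Pads are 22 mm wide; open, the fingers measure 114 mm over their backs; the gripper's body (76 mm by 85 mm) begins 54 mm behind the grasp point. The pads swing forward as they close: fully open they stand 13 mm farther back than shut.
Start: joints at [1.06, 0.13, 1.488, -0, 1.523, -0.085], TCP at [0.248, 0.546, 0.239] pointing down, gripper open.
Joint ranges: [-2.96, 2.96], [-0.89, 2.26], [0.02, 2.5], [-1.34, 4.48], [0, 2.73], [-2.66, 2.66]. Speed limits (rad/s): [2.39, 2.39, 2.79, 3.14, 3.14, 3.14].

### API

Orientations are given as [roll, pitch, yaw] about the fixed x, y, z axes, in that order (R = Rz(yaw) Ry(pitch) Rx(roll)).
In Python, from plant import ctrl, get_image gives the robot as it stands. The module is installed in compiled form; this text tells all that it offers. Calls block until the motion is done:
- ctrl.movep(position, orientation): joint-space move of the TCP to a pose.
- ctrl.move_l(position, frame=None, vel=0.15): straight line of the TCP; frame=None keeps the orientation; vel is the mean speed in m/s.
- ctrl.goto_joints(angles): joint-space move.
- ctrl.gripper_open() and ctrl.gripper_close(strength=None): open the fingers fully, or close them until they stop; strength is the grip in N (None keeps the last).
- ctrl.hold(seconds).
- ctrl.solve_ik(position, orientation): joint angles nearest the present ones, or None.
- ctrl.get_obs(): the state.
- get_image(name): name is "scene" or "top" or "wrist"; returns a dict with "pixels" (420x560x3 uint8, red, green, blue), "K" (3x3 intrinsics, pixels), "xyz" and "rotation" of the camera in the world; the wrist camera has in their place "hand_eye" (4x4, takes a point from camera to tool coordinates, whose origin is the TCP and whose axes are the flange's). Camera axes: x right, y up, looking along -z (the intrinsics and any distortion apply to the point x, -y, -z); pixel columns grow to the right and rows downward; lengths in m; the calibration is good to about 2 mm. A picture is of the moment at which its call begins: read the wrist's pose just before it. There is no depth.
A pose or a line that the arm cannot do raises ctrl.MotionError and nothing moves.
- ctrl.job_done(): hands the job in, once; it reports no verdict.
The state is a dict: "time": time; "joint_pos": joint angles; "dq": joint speeds; "effort": joint torques, N m; "tcp_pos": TCP position; "ee_rot": TCP orientation; "force": force on the tool from outside, world axes, zero at the start; "torque": the same for the moment, N m; "opening": opening from 0.0 (shut) to 1.0 (fully open).
Only numpy, scipy, OpenCV 4.12 (cv2) and the standard library are available. Lean on these libraries where they do the work, as an engineer would, in place of code of your own. Each camera call takes 0.05 s, during which the arm holds its last target.

## Working session

There is one attempt and no reset: what is moved stays moved. The work goes in short steps, each a Python script; the robot and the scene stay as the last script left them, time stands still between calls to the robot, and variables do not carry over. Pictures are saved under pics/ and viewed, and the job is handed in when it is done.

```bash
mkdir -p pics; ls; python3 - <<'E'
from plant import ctrl,get_image
import cv2,numpy as np
for n in ["scene","top","wrist"]:
    d=get_image(n); cv2.imwrite(f"pics/{n}0.png",d["pixels"][:,:,::-1])
    print(n,{k:np.round(v,4).tolist() for k,v in d.items() if k!="pixels"})
print(ctrl.get_obs())
E
```

```text
pics
scene {'K': [[403.316, 0.0, 279.778], [0.0, 403.316, 214.445], [0.0, 0.0, 1.0]], 'xyz': [0.926, -0.5797, 0.6453], 'rotation': [0.936, 0.024, 0.4145]}
top {'K': [[475.2164, 0.0, 278.3344], [0.0, 475.2164, 208.5583], [0.0, 0.0, 1.0]], 'xyz': [0.4259, 0.0252, 1.0222], 'rotation': [0.232, 0.0026, -1.608]}
wrist {'K': [[340.8526, 0.0, 281.8218], [0.0, 340.8526, 205.1326], [0.0, 0.0, 1.0]], 'hand_eye': [[-0.0005, 0.9655, 0.2605, 0.0659], [1.0, 0.0006, -0.0002, -0.0001], [-0.0003, 0.2605, -0.9655, -0.1342], [0.0, 0.0, 0.0, 1.0]]}
{'time': 0.15, 'joint_pos': array([ 1.05961027e+00,  1.30998182e-01,  1.48901981e+00, -2.30755264e-05,
        1.52300972e+00, -8.53944027e-02]), 'dq': array([ 0.00049761, -0.00201172, -0.00365078, -0.00202674, -0.00090006,
        0.00095745]), 'effort': array([ 1.17980406e-03, -5.70063186e+01, -5.01158774e+01, -1.97067234e-04,
        9.57594893e-03, -5.25143423e-05]), 'tcp_pos': array([0.24760767, 0.54607507, 0.23848425]), 'ee_rot': array([-3.14016086e+00, -9.94330255e-05,  2.71580205e+00]), 'force': array([-0.13077571,  0.59527311,  0.31617869]), 'torque': array([-0.01811882, -0.01841044,  0.02906546]), 'opening': 0.9996603561358004}
```

View pics/scene0.png

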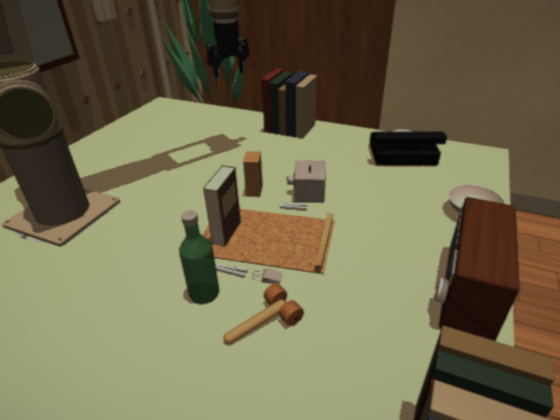

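View pics/top0.png

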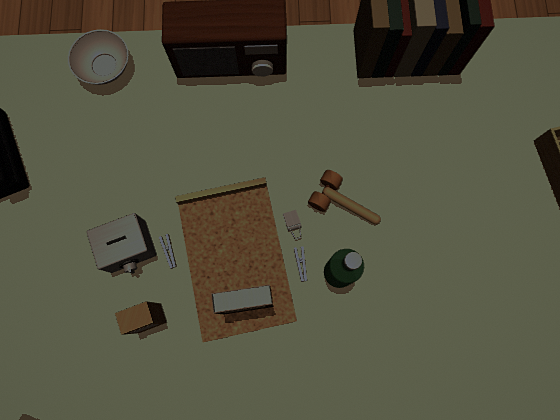

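```bash
cat > h.py <<'E'
import numpy as np,cv2
from scipy.spatial.transform import Rotation as R
from plant import ctrl,get_image
def cam(d):
    return np.array(d["K"]),np.array(d["xyz"]),R.from_euler("xyz",d["rotation"]).as_matrix()
def ray(d,u,v,z):
    K,c,r=cam(d); p=np.linalg.inv(K)@[u,v,1]; w=r@np.array([p[0],-p[1],-p[2]])
    return c+w*(z-c[2])/w[2]
def proj(d,P):
    K,c,r=cam(d); q=(np.atleast_2d(P)-c)@r; q=q*[1,-1,-1]; q=q@K.T
    return q[:,:2]/q[:,2:]
def crop(d,u0,v0,u1,v1,s,f):
    cv2.imwrite(f,cv2.resize(np.ascontiguousarray(d["pixels"][v0:v1,u0:u1,::-1]),None,fx=s,fy=s,interpolation=cv2.INTER_CUBIC))
E
python3 - <<'E'
from h import *
d=get_image("top"); crop(d,165,170,315,345,3.4,"pics/topc.png")
d2=get_image("scene"); crop(d2,190,150,350,280,5,"pics/scc.png")
for uv in [(176,200),(265,186),(204,341),(296,322)]: print(uv,ray(d,*uv,0.004))
E
```

```text
(176, 200) [0.69433819 0.24433889 0.004     ]
(265, 186) [0.719039   0.04658883 0.004     ]
(204, 341) [0.39113786 0.1827873  0.004     ]
(296, 322) [ 0.42221795 -0.00891296  0.004     ]
```

View pics/topc.png

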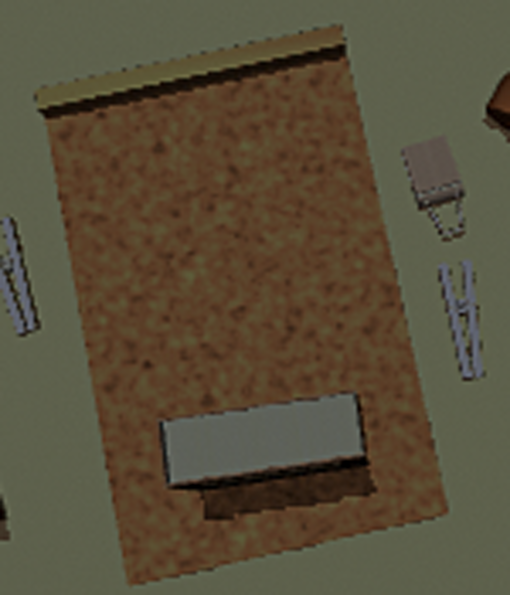

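View pics/scc.png

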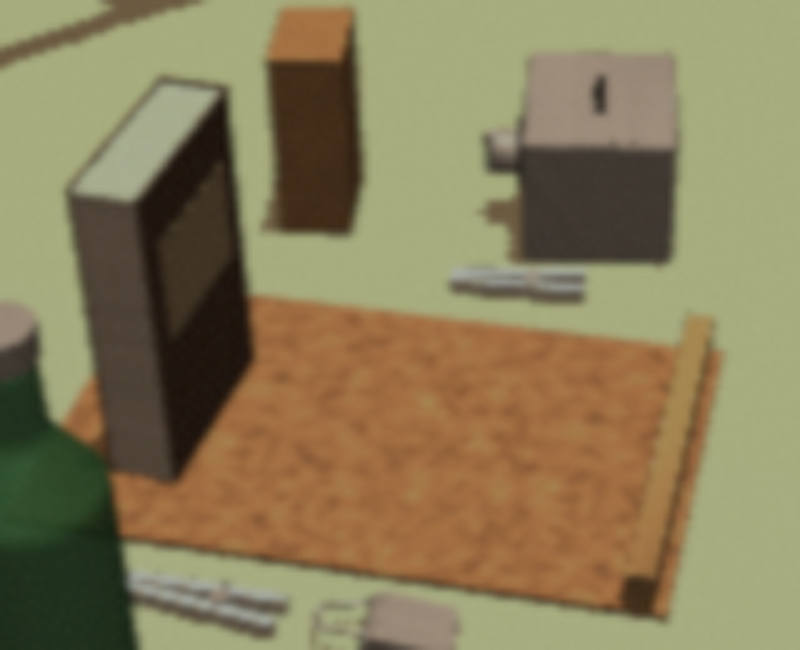

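```bash
cat > fit.py <<'E'
from h import *
from scipy.optimize import least_squares
T=get_image("top");S=get_image("scene")
tu=lambda p:np.array(p)/3.4+[165,170]
su=lambda p:np.array(p)/5+[190,150]
M=[(T,tu((130,585)),(-.16,.1,.004)),(T,tu((447,514)),(-.16,-.1,.004)),(T,tu((42,106)),(.14,.1,.026)),(T,tu((345,43)),(.14,-.1,.026)),(T,tu((36,94)),(.154,.1,.026)),(T,tu((343,26)),(.154,-.1,.026)),
(S,su((668,618)),(.16,-.1,.004)),(S,su((722,350)),(.16,.1,.004)),(S,su((625,578)),(.14,-.1,.026)),(S,su((690,316)),(.14,.1,.026)),(S,su((714,318)),(.154,.1,.026))]
a,b=.0175,.0525
B=[(T,tu((163,421)),(a,b,.169)),(T,tu((356,395)),(a,-b,.169)),(T,tu((366,458)),(-a,-b,.169)),(T,tu((170,487)),(-a,b,.169)),
(S,su((72,190)),(-a,-b,.169)),(S,su((137,202)),(a,-b,.169)),(S,su((226,88)),(a,b,.169)),(S,su((165,78)),(-a,b,.169)),(S,su((175,480)),(a,-b,.004)),(S,su((113,470)),(-a,-b,.004)),(S,su((252,358)),(a,b,.004))]
def fit(L,x0):
    def f(x):
        r=R.from_euler("z",x[2]).as_matrix()
        return np.concatenate([(proj(d,r@np.array(l)+[x[0],x[1],0])[0]-uv) for d,uv,l in L])
    s=least_squares(f,x0); print(s.x,np.degrees(s.x[2])); print(np.round(s.fun.reshape(-1,2),1).tolist()); return s.x
if __name__=="__main__":
    m=fit(M,[.56,.12,-.15]); bk=fit(B,[.45,.1,.1])
    c,s=np.cos(m[2]),np.sin(m[2]); e=bk[:2]-m[:2]; print("book in mat",c*e[0]+s*e[1],-s*e[0]+c*e[1],np.degrees(bk[2]-m[2]))
E
python3 fit.py
```

```text
[0.56441152 0.11495758 0.17734809] 10.161296924680885
[[-0.4, -0.1], [0.8, -0.4], [-0.7, 0.6], [0.7, 0.1], [0.0, -2.0], [-0.1, -0.9], [-0.7, -0.3], [0.1, 0.2], [-0.7, -0.8], [-0.8, -0.7], [-0.2, -0.5]]
[0.46683322 0.08987284 0.11366668] 6.512620921093694
[[-1.5, -0.8], [0.4, -2.2], [0.3, -0.9], [-1.2, -0.2], [-2.2, -0.5], [-0.7, -0.6], [-0.2, -0.9], [-1.5, -0.8], [-0.4, 0.9], [-1.1, 0.4], [0.2, -0.0]]
book in mat -0.10047323231000153 -0.007476532760147769 -3.6486760035871906
```

```bash
cat > t1.py <<'E'
from h import *
phi=0.1137; bk=np.array([.4668,.0899]); u=np.array([np.cos(phi),np.sin(phi)])
P=lambda s,z:[*(bk+u*s),z]
o=[np.pi,0,phi]
for s,z in [(-.08,.25),(-.08,.153),(-.0285,.153),(.03,.153)]: print(P(s,z),ctrl.solve_ik(P(s,z),o))
ctrl.gripper_close(20)
ctrl.movep(P(-.08,.25),o)
print(ctrl.get_obs()["time"])
ctrl.move_l(P(-.08,.153),vel=.1)
print(ctrl.get_obs()["time"],ctrl.get_obs()["force"],ctrl.get_obs()["tcp_pos"])
d=get_image("scene"); crop(d,160,90,350,280,3.1,"pics/s1.png")
E
python3 t1.py
```

```text
[np.float64(0.38731655075610905), np.float64(0.08082358571385077), 0.25] [ 7.59555241e-02 -4.56970327e-01  1.99336225e+00 -4.44089210e-16
  1.60520073e+00  1.53305185e+00]
[np.float64(0.38731655075610905), np.float64(0.08082358571385077), 0.153] [ 7.59555241e-02 -4.02162089e-01  2.13104315e+00 -4.44089210e-16
  1.41271159e+00  1.53305185e+00]
[np.float64(0.43848402120686386), np.float64(0.08666652741055933), 0.153] [ 8.03333799e-02 -2.38430292e-01  2.00289951e+00 -4.44089210e-16
  1.37712344e+00  1.53742971e+00]
[np.float64(0.49660629346645907), np.float64(0.09330365535730595), 0.153] [ 8.42164049e-02 -6.88732387e-02  1.85140457e+00 -4.44089210e-16
  1.35906132e+00  1.54131273e+00]
2.8833
4.0 [ 0.46777203 -0.29084896 -0.34050385] [0.38784999 0.08084486 0.1537477 ]
```

View pics/s1.png

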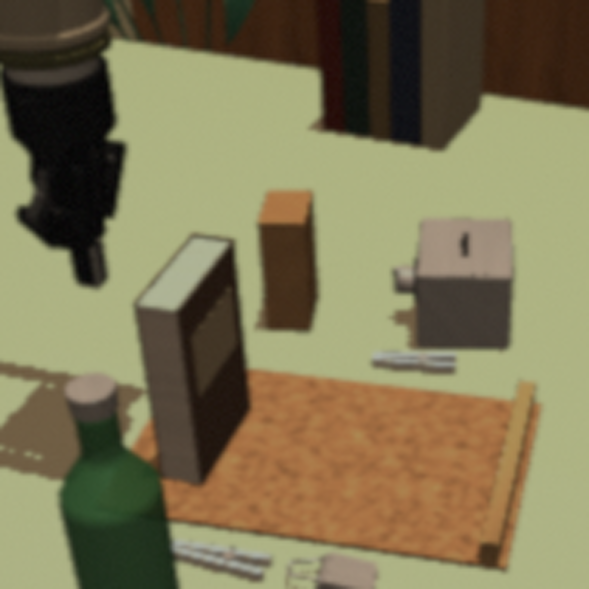

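```bash
cat > t2.py <<'E'
from h import *
phi=0.1137; bk=np.array([.4668,.0899]); u=np.array([np.cos(phi),np.sin(phi)])
P=lambda s,z:[*(bk+u*s),z]
ctrl.move_l(P(-.012,.153),vel=.05)
print(ctrl.get_obs()["time"],ctrl.get_obs()["force"])
a=get_image("scene")
ctrl.move_l(P(.008,.153),vel=.05)
print(ctrl.get_obs()["time"],ctrl.get_obs()["force"])
b=get_image("scene")
cv2.imwrite("pics/s2.png",cv2.resize(np.ascontiguousarray(np.hstack([x["pixels"][120:280,180:350,::-1] for x in (a,b)])),None,fx=2.3,fy=2.3))
E
python3 t2.py
```

```text
5.5583 [-0.58373564 -0.41956847  0.17455389]
6.1583 [-0.77814673 -0.57410274  0.14392755]
```

View pics/s2.png

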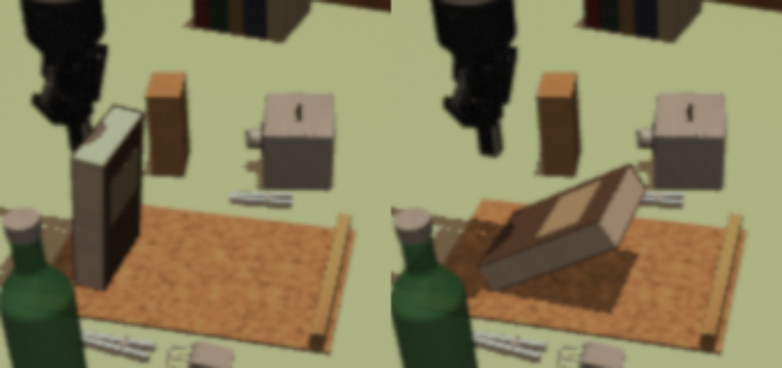

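The left picture shows the book tilted. In the right one it is in mid-fall towards the strip, already clear of the finger. Next I retreat and look.

```bash
cat > t3.py <<'E'
from h import *
ctrl.hold(.5)
phi=0.1774; bk=np.array([.4668,.0899]); u=np.array([np.cos(phi),np.sin(phi)])
ctrl.move_l([.385,.08,.153],vel=.15)
print(ctrl.get_obs()["time"],ctrl.get_obs()["force"])
d=get_image("top"); crop(d,165,170,315,345,3.4,"pics/t3.png")
d=get_image("scene"); crop(d,190,150,350,280,5,"pics/s3.png")
E
python3 t3.py
```

```text
7.4583 [ 0.30178998 -0.99987366 -0.14433207]
```

View pics/t3.png

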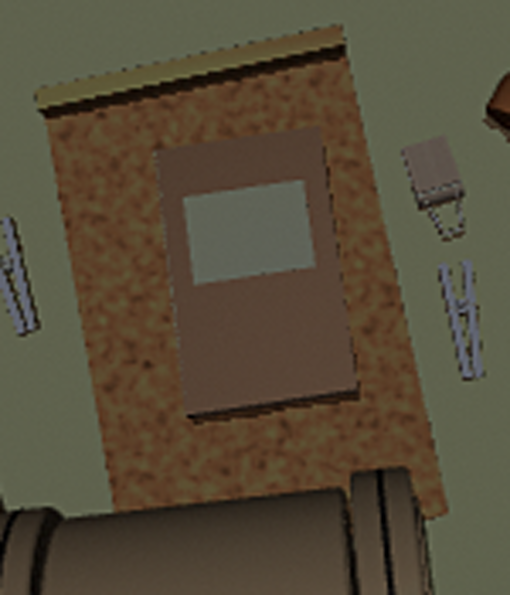

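View pics/s3.png

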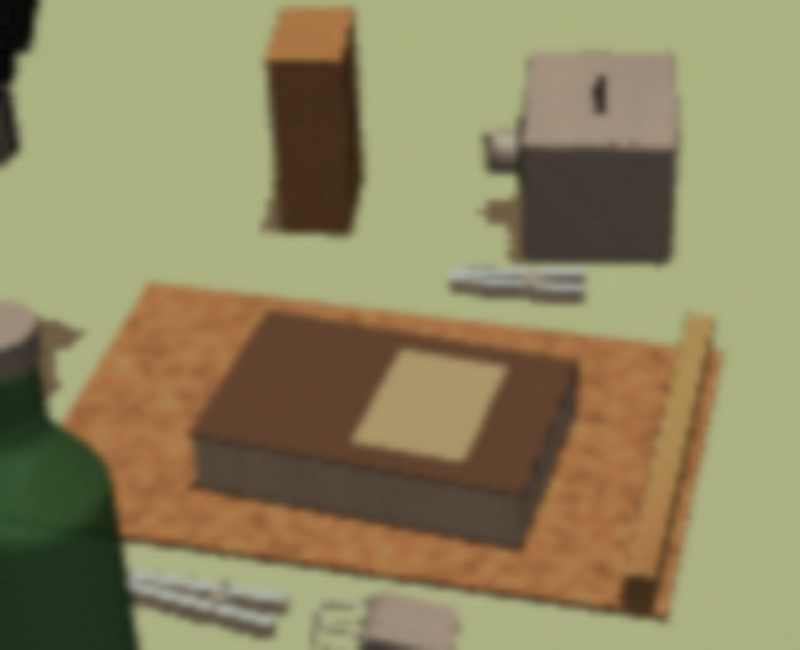

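```bash
cat > fit2.py <<'E'
from fit import *
def lie(tp,sp):  # origin bottom-end centre; order: topL(+y),topR(-y),botR,botL ; scene: near-bot, far-bot, far-top, near-top
    L=[(.165,b,.039),(.165,-b,.039),(0,-b,.039),(0,b,.039)]; S4=[(0,-b,.039),(0,b,.039),(.165,b,.039),(.165,-b,.039)]
    bk=fit([(T,tu(p),l) for p,l in zip(tp,L)]+[(S,su(p),l) for p,l in zip(sp,S4)],[.5,.1,.1])
    m=np.array([0.5644,0.1150,0.17735]); c,s=np.cos(m[2]),np.sin(m[2])
    for q in (0,.165):
        e=bk[:2]+q*np.array([np.cos(bk[2]),np.sin(bk[2])])-m[:2]; print("in mat",q,c*e[0]+s*e[1],-s*e[0]+c*e[1],np.degrees(bk[2]-m[2]))
if __name__=="__main__":
    lie([(156,153),(320,127),(358,388),(188,415)],[(193,434),(268,312),(578,362),(520,492)])
E
python3 fit2.py
```

```text
[0.49405269 0.09267505 0.11603107] 6.648090724888392
[[-0.7, -1.1], [0.1, -0.8], [0.4, -0.2], [-0.4, -0.2], [-1.7, -0.2], [-0.6, -0.9], [-0.3, -0.6], [-0.0, 0.5]]
in mat 0 -0.07318250089949568 -0.009563980704581625 -3.513315771756759
in mat 0.165 0.09150739538429449 -0.019675264601023396 -3.513315771756759
```

```bash
cat > t4.py <<'E'
from h import *
m=np.array([.5644,.1150]); phi=.17735; c,s=np.cos(phi),np.sin(phi)
def P(x,y,z): return [m[0]+c*x-s*y,m[1]+s*x+c*y,z]
o=[np.pi,0,phi]
E
cat > t5.py <<'E'
from t4 import *
ctrl.gripper_open()
ctrl.movep(P(-.125,-.010,.12),o)
ctrl.move_l(P(-.125,-.010,.03),vel=.1)
print(ctrl.get_obs()["force"])
ctrl.move_l(P(-.125,-.010,.016),vel=.05)
x=ctrl.get_obs();print(x["time"],x["force"],x["tcp_pos"],x["ee_rot"],P(-.125,-.010,.016))
d=get_image("top"); crop(d,165,170,315,345,3.4,"pics/t5.png")
d=get_image("scene"); crop(d,190,150,350,280,5,"pics/s5.png")
d=get_image("wrist"); cv2.imwrite("pics/w5.png",d["pixels"][:,:,::-1])
E
python3 t5.py
```

```text
[-0.30486597  0.05355151  1.15686949]
10.3 [-0.24921604 -0.43644948 -0.00484138] [0.44261993 0.08306233 0.0154784 ] [-3.14146949e+00  1.17379579e-03  1.77321066e-01] [np.float64(0.44312488436033254), np.float64(0.08310413307989144), 0.016]
```

View pics/s5.png

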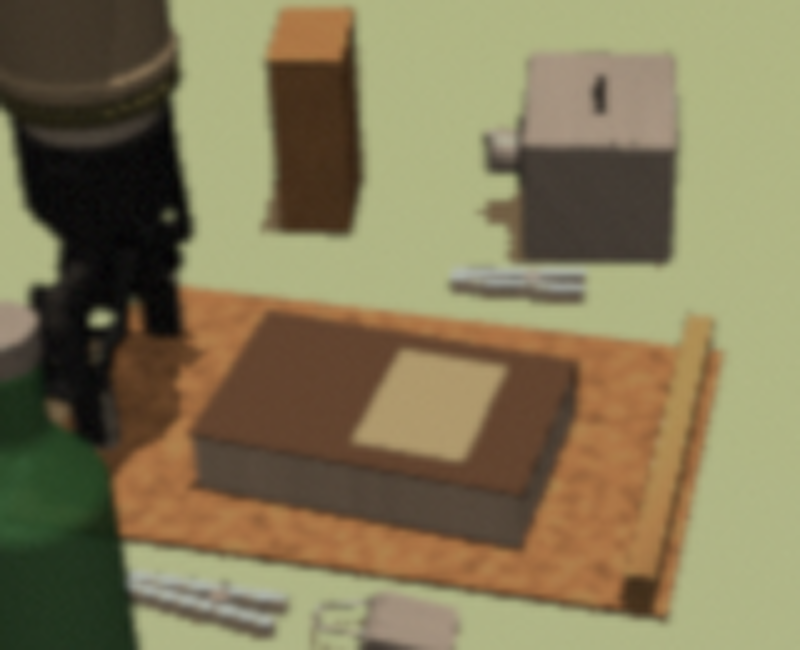

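View pics/w5.png

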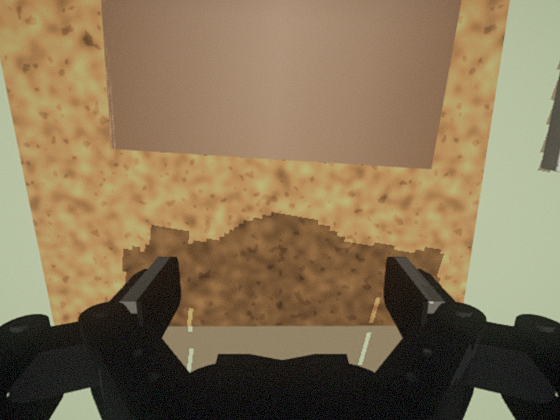

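The fingertips straddle columns 165–400 behind the book's bottom end at 110–435, so both fingers will hit it. Next I push most of the way.

```bash
cat > t6.py <<'E'
from t4 import *
ctrl.move_l(P(-.052,-.010,.016),vel=.05)
x=ctrl.get_obs();print(x["time"],x["force"])
d=get_image("top"); crop(d,165,170,315,345,3.4,"pics/t6.png")
d=get_image("scene"); crop(d,190,150,350,280,5,"pics/s6.png")
E
python3 t6.py
```

```text
12.0583 [ 0.75347411 -1.42649585 -0.94482884]
```

View pics/t6.png

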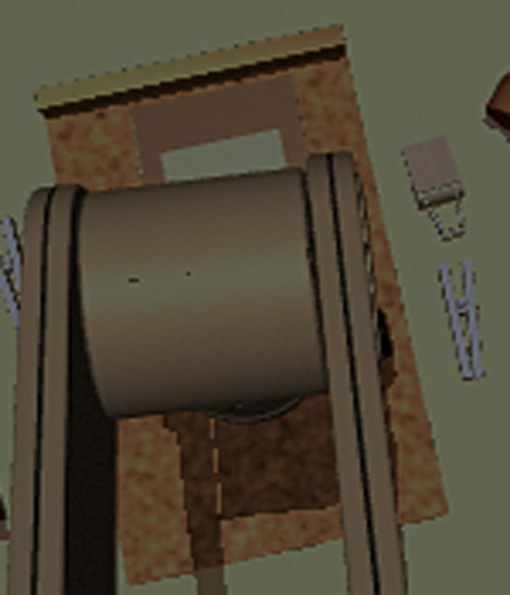

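View pics/s6.png

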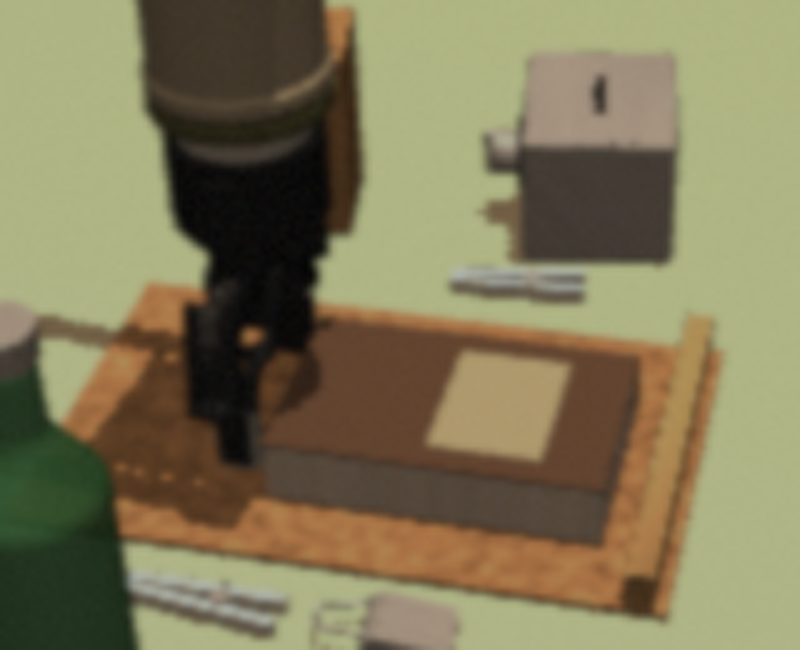

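The book is now nearly square, with about 13–15 mm to go. I'll close the gap in small steps and watch the force.

```bash
cat > t7.py <<'E'
from t4 import *
u=np.array([c,s,0]); f=[]
x=-.052; 
while x<-.022:
    x+=.004 if x<-.044 else .0015
    ctrl.move_l(P(x,-.010,.016),vel=.03)
    ob=ctrl.get_obs(); f=-ob["force"]@u; print(round(x,4),round(ob["time"],2),round(f,2),np.round((ob["tcp_pos"]-[*m,0])@u,4),np.round(ob["torque"],2))
    if f>12: break
d=get_image("scene"); crop(d,190,150,350,280,5,"pics/s7.png")
E
python3 t7.py
```

```text
-0.048 12.44 -0.46 -0.0474 [ 0.03  0.01 -0.02]
-0.044 12.72 -0.45 -0.0434 [ 0.03 -0.05 -0.05]
-0.0425 12.97 0.85 -0.0424 [0.01 0.11 0.  ]
-0.041 13.22 1.55 -0.041 [-0.    0.21  0.04]
-0.0395 13.47 -0.26 -0.0394 [-0.05  0.18 -0.03]
-0.038 13.72 -0.08 -0.0378 [-0.06  0.16  0.06]
-0.0365 13.97 0.48 -0.0363 [-0.1   0.17  0.03]
-0.035 14.22 9.32 -0.0363 [-0.27  1.17  0.02]
-0.0335 14.47 16.15 -0.0363 [-0.42  2.2   0.04]
```

View pics/s7.png

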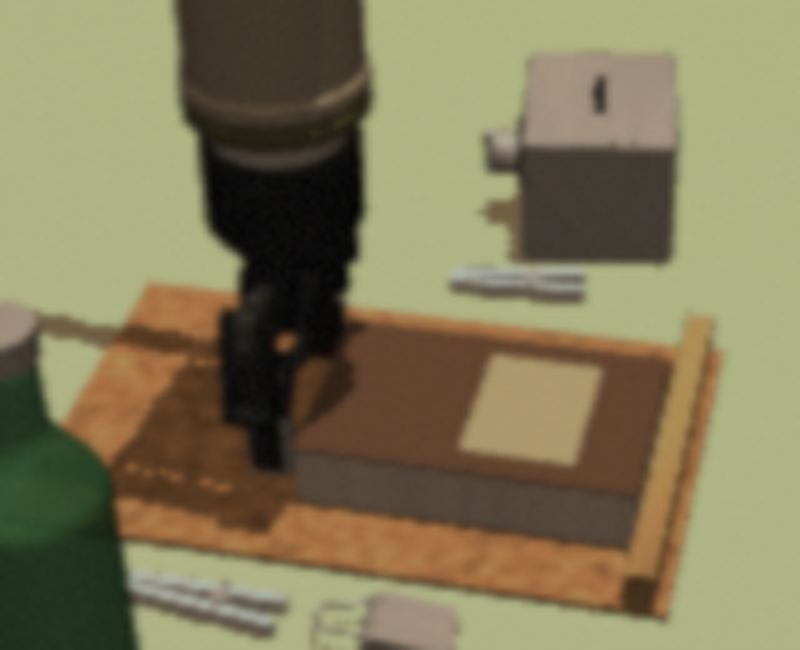

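The book stopped hard at the predicted position (-0.0363 against -0.036), so it is seated on the strip. I back off and check.

```bash
cat > t8.py <<'E'
from t4 import *
ctrl.move_l(P(-.10,-.010,.016),vel=.1)
ctrl.move_l(P(-.10,-.010,.14),vel=.15)
ctrl.movep(P(-.18,.0,.25),o)
x=ctrl.get_obs();print(x["time"],x["force"])
d=get_image("top"); crop(d,165,170,315,345,3.4,"pics/t8.png")
d=get_image("scene"); crop(d,190,150,350,280,5,"pics/s8.png"); cv2.imwrite("pics/sf.png",d["pixels"][:,:,::-1])
E
python3 t8.py
```

```text
16.925 [ 1.02126619  0.42173136 -0.73139673]
```

View pics/t8.png

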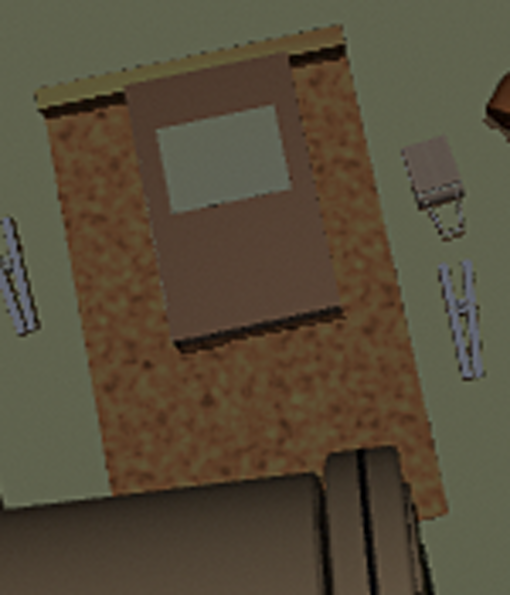

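View pics/s8.png

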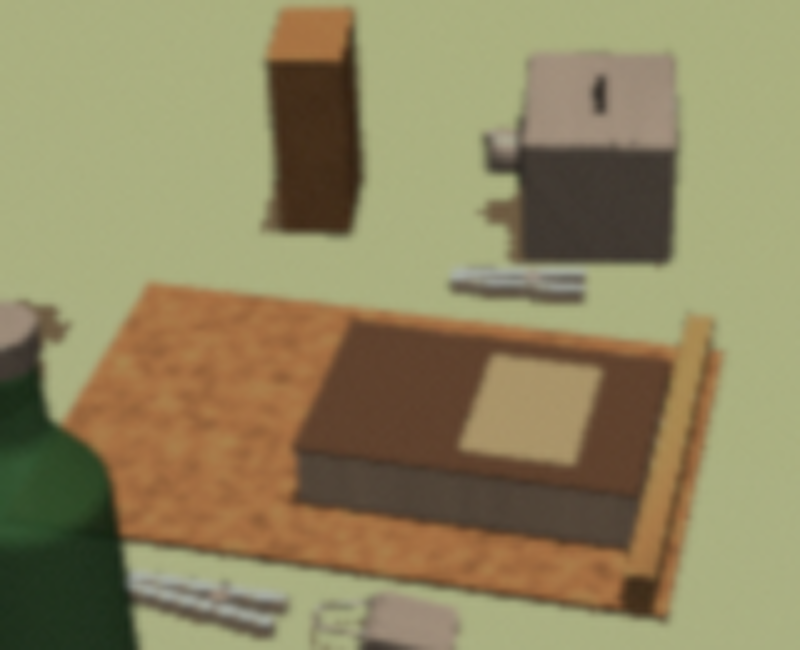

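```bash
python3 -c "
from fit2 import *
lie([(125,86),(290,54),(343,310),(177,342)],[(297,448),(350,320),(672,360),(635,495)])"
```

```text
[0.54087776 0.10066027 0.17667986] 10.123010155250888
[[0.2, -0.3], [-0.3, -0.9], [-0.0, -1.4], [-1.0, -0.1], [-2.2, -0.1], [-0.5, -0.4], [-0.5, -0.3], [-0.1, 0.3]]
in mat 0 -0.025683125276208578 -0.009964967804098144 -0.0383963413942628
in mat 0.165 0.13931683767377914 -0.01007554132120009 -0.0383963413942628
```

View pics/sf.png

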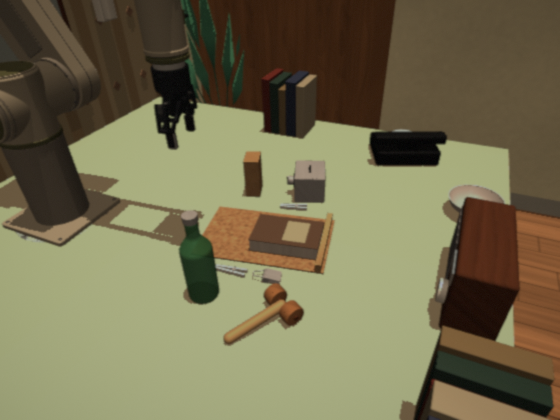

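The top edge measures 139.3 mm from the mat's origin (the strip face is at 140) and is 0.04° off square. Everything else stands where it did.

```bash
python3 -c "
from plant import ctrl
ctrl.job_done()"
```

```text
the job is handed in; nothing more can be done
```

The book is lying flat on the mat with its top edge flush and square against the strip, and I have handed the job in. I toppled it with the closed fingers near its top. Once it had settled, I pushed it along the mat with both open fingers on its bottom end.

- **Seating:** the book stopped hard against the strip with the tool at -36.3 mm (predicted -36), at about 16 N.
- **Final position:** after backing off, the image fit put the top edge 139.3 mm along the mat, with the strip face at 140 mm. It was 0.04° off square. The 0.7 mm difference is within the 2 mm camera calibration.
- **Surroundings:** in the pictures, all the bystanders are where they started. The robot was clear of everything at hand-in.
- **Time:** about 17 s of the 43 s allowed.

No check failed. Before the toppling, the fit of the standing book placed it at -100 mm along the mat, not the stated "about -110" mm, and was 1–2 pixels off at some corners. This didn't affect the toppling or the push.

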